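Pull-test three snap-in capacitors and weed out the unlatched one

TASK

Check that the three capacitors are latched in their holder: from left to right, grip each one and pull it straight up with about 10 N, holding the pull for a second (never over 18 N), then let it back down so that it stands fully seated as before. The one that comes out instead of holding is the bad one: lower it into the empty steel tray and let go. Leave everything else where it is.

Things in the scene. Friction and masses are not known exactly. Their poses are not given: they have to be found in the camera images.
- holder: fixed hollow aluminium capacitor holder, 176 mm long (its y), 56 mm wide (its x), 22 mm high, with three stations in a row along its y, 55 mm apart; origin at the centre of its underside; screwed to the bench. Inside, out of sight, two of the stations have a working spring latch and one has none; which one differs every time. An unlatched capacitor lifts straight out with nothing but its own weight
- tray: empty steel tray, open on top, 120 mm (its x) by 100 mm (its y), 25 mm high, 3 mm walls and floor, loose, 0.5 kg; origin at the centre of its underside
- seat_left (a point): centre of the left station on the holder's top face (22 mm above the bench), axes as the holder's; left = largest y (robot's left)
- cap_left_centre (a point): centre of the can of the capacitor standing in the left station: dark upright cylinder 22 mm across, 32 mm high, 30 g, its z along its axis, upwards. It stands on the holder's top face, this point 16 mm above it; below the can a steel stem 6 mm thick with a 13 mm foot reaches 17 mm down through a 17 mm hole of the holder
- cap_left: the same left capacitor; origin at the centre of the can's lower end face
- seat_middle (a point): centre of the middle station on the holder's top face (22 mm above the bench), axes as the holder's; left = largest y (robot's left)
- cap_middle_centre (a point): centre of the can of the capacitor standing in the middle station: dark upright cylinder 22 mm across, 32 mm high, 30 g, its z along its axis, upwards. It stands on the holder's top face, this point 16 mm above it; below the can a steel stem 6 mm thick with a 13 mm foot reaches 17 mm down through a 17 mm hole of the holder
- cap_middle: the same middle capacitor; origin at the centre of the can's lower end face
- seat_right (a point): centre of the right station on the holder's top face (22 mm above the bench), axes as the holder's; left = largest y (robot's left)
- cap_right_centre (a point): centre of the can of the capacitor standing in the right station: dark upright cylinder 22 mm across, 32 mm high, 30 g, its z along its axis, upwards. It stands on the holder's top face, this point 16 mm above it; below the can a steel stem 6 mm thick with a 13 mm foot reaches 17 mm down through a 17 mm hole of the holder
- cap_right: the same right capacitor; origin at the centre of the can's lower end face
- latch_a (a joint): stretch (m) of one of the two spring latches hidden in the holder, 0 at rest; it is not known which station it belongs to. The capacitor it holds first rises freely by 0.5 to 5 mm (differs each time), then the latch catches it and resists with 3 N for each further mm, springing back when let down. It never lets go; a pull over 18 N ruins it
- latch_b (a joint): stretch (m) of one of the two spring latches hidden in the holder, 0 at rest; it is not known which station it belongs to. The capacitor it holds first rises freely by 0.5 to 5 mm (differs each time), then the latch catches it and resists with 3 N for each further mm, springing back when let down. It never lets go; a pull over 18 N ruins it
- tape: roll of pale paper tape lying flat, 54 mm across, 18 mm high; origin under its centre. A bystander: leave it where it is
- wick: small round solder wick reel, 45 mm disc, 10 mm high, lying flat; origin under its middle. A bystander: leave it where it is
There are look-alikes about, which are no part of the job. Leave any red or turquoise look-alike of the cap_middle alone.

How it is judged:
On the way, in this order (a step that is already met when the one before it is completed fails the run):
1. the left capacitor is pull-tested: gripped, its latch loaded with 7 N or more (stretch over 2.3 mm), or it has come up free (risen over 12 mm) (((contact force between the fingers and cap_left above 0.5 N and value of joint any of latch_a, latch_b above 0.0023 m) or distance between cap_left_centre and seat_left above 0.028 m)), for 0.4 s.
2. the middle capacitor is pull-tested: gripped, its latch loaded with 7 N or more (stretch over 2.3 mm), or it has come up free (risen over 12 mm) (((contact force between the fingers and cap_middle above 0.5 N and value of joint any of latch_a, latch_b above 0.0023 m) or distance between cap_middle_centre and seat_middle above 0.028 m)), for 0.4 s.
3. the right capacitor is pull-tested: gripped, its latch loaded with 7 N or more (stretch over 2.3 mm), or it has come up free (risen over 12 mm) (((contact force between the fingers and cap_right above 0.5 N and value of joint any of latch_a, latch_b above 0.0023 m) or distance between cap_right_centre and seat_right above 0.028 m)), for 0.4 s.
At the end, for the whole second after the job is handed in: The one unlatched capacitor lies or stands at rest inside the tray (its centre within the walls and under 45 mm high); the other two stand fully seated in their stations (upright within 0.12 rad, within 5 mm of the station's centre, raised less than 2.5 mm); latches relaxed (stretch under 1.5 mm) ((((x of cap_left_centre in the frame of tray between -0.058 and 0.058 m and y of cap_left_centre in the frame of tray between -0.048 and 0.048 m and height (world z) of cap_left_centre below 0.045 m and linear speed of cap_left below 0.03 m/s) and (horizontal distance between cap_middle_centre and seat_middle below 0.005 m and z of cap_middle_centre in the frame of seat_middle below 0.0185 m and angle between cap_middle_centre's own z axis and vertical below 0.12 rad) and (horizontal distance between cap_right_centre and seat_right below 0.005 m and z of cap_right_centre in the frame of seat_right below 0.0185 m and angle between cap_right_centre's own z axis and vertical below 0.12 rad)) or ((x of cap_middle_centre in the frame of tray between -0.058 and 0.058 m and y of cap_middle_centre in the frame of tray between -0.048 and 0.048 m and height (world z) of cap_middle_centre below 0.045 m and linear speed of cap_middle below 0.03 m/s) and (horizontal distance between cap_left_centre and seat_left below 0.005 m and z of cap_left_centre in the frame of seat_left below 0.0185 m and angle between cap_left_centre's own z axis and vertical below 0.12 rad) and (horizontal distance between cap_right_centre and seat_right below 0.005 m and z of cap_right_centre in the frame of seat_right below 0.0185 m and angle between cap_right_centre's own z axis and vertical below 0.12 rad)) or ((x of cap_right_centre in the frame of tray between -0.058 and 0.058 m and y of cap_right_centre in the frame of tray between -0.048 and 0.048 m and height (world z) of cap_right_centre below 0.045 m and linear speed of cap_right below 0.03 m/s) and (horizontal distance between cap_left_centre and seat_left below 0.005 m and z of cap_left_centre in the frame of seat_left below 0.0185 m and angle between cap_left_centre's own z axis and vertical below 0.12 rad) and (horizontal distance between cap_middle_centre and seat_middle below 0.005 m and z of cap_middle_centre in the frame of seat_middle below 0.0185 m and angle between cap_middle_centre's own z axis and vertical below 0.12 rad))) and value of joint each of latch_a, latch_b below 0.0015 m); the robot touches nothing.
It fails at once if a latch is pulled with more than 18 N (stretch over 6 mm) (value of joint any of latch_a, latch_b above 0.006 m).
It fails at once if a capacitor is let fall from a height (not held with its centre more than 100 mm above the bench) ((height (world z) of cap_left_centre above 0.1 m and contact force between the fingers and cap_left below 0.01 N) or (height (world z) of cap_middle_centre above 0.1 m and contact force between the fingers and cap_middle below 0.01 N) or (height (world z) of cap_right_centre above 0.1 m and contact force between the fingers and cap_right below 0.01 N)).
It fails at once if the tray is shoved more than 40 mm (distance of tray from where it was at the start of the episode above 0.04 m).
It fails at once if a bystander is moved more than 30 mm (distance of any of tape, wick from where it was at the start of the episode above 0.03 m).
It also fails if it takes over 72 s, if anything falls off the work surface, if the arm or the gripper's body presses on something with over 40 N, if the wrist force passes 120 N, or if a joint passes its speed limit or range.

ROBOT

A 6-joint arm with a two-finger parallel gripper is mounted at the origin on a cart in front of the work surface, level with it; the furniture and walls round the work are solid. World frame = base frame: x ahead of the robot, y to its left, z up, the work surface at z = 0. Lengths are in m, angles in rad, forces in N, time in s.
With the tool pointing down it reaches from about 0.375 to 0.975 m from the base axis. Payload 3.8 kg.
Tool frame: the origin (TCP) lies where the fingers leave the gripper's body, on its centre line; the fingertips stand 73 mm ahead of it and the grasp point (between the pads) lies 54 mm ahead of it (nose_length is the distance from the TCP to the fingertips, in m); z points along the fingers, y is the line along which they close (so a half turn about z gives the same grasp; the last joint's range is limited). The gripper opens to 85 mm and grips with 20 to 120 N. Pads are 22 mm wide; open, the fingers measure 114 mm over their backs; the gripper's body (76 mm by 85 mm) begins 54 mm behind the grasp point. The pads swing forward as they close: fully open they stand 13 mm farther back than shut.
Start: joints at [1.099, 0.264, 1.604, -0, 1.274, -0.037], TCP at [0.284, 0.612, 0.304] pointing down, gripper open.
Joint ranges: [-2.63, 2.63], [-0.94, 2.18], [0.31, 2.57], [-1.31, 4.45], [0, 2.66], [-2.55, 2.55]. Speed limits (rad/s): [2.57, 2.57, 3.14, 3.14, 3.14, 3.14].

INTERFACE

Orientations are given as a rotation vector (axis times angle).
In Python, from workcell import read_state, read_camera, calibration, finish_job, look_for, cut_out, tip_of, nose_length gives the robot as it stands.
- The arm moves only by the tool step_arm, never from a script. Its argument "targets" is a list of rows, each a list of 3 entries, a list of its own where there are three numbers: the turn, a rotation vector about the tool's x, y, z in rad, then the shift along the tool's x, y, z in mm, then the finger opening in mm, from 0 to 85.4. In form: [[[ax, ay, az], [x, y, z], grip], ...]. A call has 1 to 5 rows; each row shifts and turns the commanded pose from where the row before left it, along the tool's axes as they then stand; what a row does not reach is not made up. A row lasts 1/12 s, in which the tool goes at most 41.7 mm and 7.16 degrees, less where a joint would pass 70% of its speed; a pose out of reach is approached as far as the arm can. A call with a gripper value outside its range is refused whole. The fingers move at their own pace and stop on an object; "grip_force" is the grip in N (left out, the last holds). Time passes only in rows, so rows that do not move let the fingers close. It gives the time, the measured TCP pose, the force, the opening and the grip force at its end, in the units of the state.
- read_state(): the state, without advancing time (a new reading comes with each control period).
- read_camera(name): name is "side" or "top"; returns the picture (480x640x3 uint8, red, green, blue); there is no depth.
- calibration(name): a dict with "camera_matrix" (3x3 intrinsics, pixels), "R" (3x3) and "t" (3): a world point X has camera coordinates R X + t. Camera axes: x right, y down, z forward; pixel columns grow to the right and rows downward; lengths in m; the calibration is good to about 2 mm. A picture is of the moment at which its call begins. calibration takes no time and is no camera call.
- finish_job(): hands the job in; it is judged then, once.
Trained networks look in the newest picture that a camera, given by its name, has taken for a name from the list of things; names that differ only in an ending like _2 or _b are one class to them, and where a whole thing is asked for, a point or a joint stands for the part that bears it (a point fixed in the world has none). Each returns a list of dicts, best first, with "score" (0 to 1); they miss things now and then, are a little off and sometimes report something else, mostly with a low value. They report only what shows in the picture. A call takes as long as a camera call. They do not tell look-alikes from the thing itself.
- look_for(camera, query): "extent" ([left, top, right, bottom] in pixels, round what is visible of it).
- cut_out(camera, query): "region" (480x640 bool, what is visible of it) and "extent" ([left, top, right, bottom] in pixels, round what is visible of it).
- tip_of(camera, query): "at" ([row, column] in pixels: a listed point, or the origin of a listed thing).
The state is a dict: "time": time; "q": joint angles; "joint_vel": joint speeds; "joint_torque": joint torques, N m; "tool_pos": TCP position; "tcp_rot": TCP orientation; "wrist_force": force on the tool from outside, world axes, zero at the start; "torque": the same for the moment, N m; "width": opening from 0.0 (shut) to 1.0 (fully open); "grip_force": force on a finger pad.
Only numpy, scipy, OpenCV 4.12 (cv2) and the standard library are available. Lean on these libraries where they do the work, as an engineer would, in place of code of your own. Each camera call takes 0.05 s, during which the arm holds its last target. There are 200 camera calls.

## Working session

There is one attempt and no reset: what is moved stays moved. The work goes in short steps, Python scripts to look and compute and a tool call to move; the robot and the scene stay as the last step left them, time stands still between calls to the robot, and variables do not carry over. Pictures are saved under pics/ and viewed, at most 10 in all, crops included, and the job is handed in when it is done.

Besides the shell and the picture viewer there is one more tool, called after "Emit:" as name(argument=value, ...), one argument or row to a line, values as JSON. step_arm: Moves the arm, as the interface text tells. Its arguments: {"type":"object","properties":{"targets":{"type":"array","items":{"type":"array"}},"grip_force":{"type":"number"}},"required":["targets"]}

```bash
mkdir -p pics; cat > h.py <<'E'
import numpy as np, cv2
from workcell import *
def proj(c,X):
    k=calibration(c);p=np.array(k["R"])@np.array(X)+np.array(k["t"]);p=np.array(k["camera_matrix"])@p;return p[:2]/p[2]
def ray(c,uv,z):
    k=calibration(c);R=np.array(k["R"]);o=-R.T@np.array(k["t"])
    d=R.T@np.linalg.inv(k["camera_matrix"])@np.array([uv[0],uv[1],1.]);return o+d*(z-o[2])/d[2]
def save(c,n):
    im=read_camera(c);cv2.imwrite(f"pics/{n}.png",im[:,:,::-1]);return im
E
python3 - <<'E'
from h import *
for c in("top","side"):
    save(c,c+"0")
    k=calibration(c);print(c,"cam pos",-np.array(k["R"]).T@k["t"])
    for q,z in(("cap_left_centre",.038),("cap_middle_centre",.038),("cap_right_centre",.038),("seat_left",.022),("holder",0),("tray",0),("tape",0),("wick",0)):
        for d in tip_of(c,q)[:4]:
            r,cc=d["at"];print(q,round(d["score"],2),[round(cc),round(r)],ray(c,(cc,r),z).round(4))
s=read_state();print({k:np.round(v,3) for k,v in s.items()})
E
```

```text
top cam pos [ 0.45347256 -0.11904769  0.8914258 ]
cap_left_centre 0.56 [232, 219] [0.5643 0.0438 0.038 ]
cap_left_centre 0.47 [294, 201] [ 0.5922 -0.0617  0.038 ]
cap_middle_centre 0.62 [264, 271] [ 0.4753 -0.0098  0.038 ]
cap_middle_centre 0.57 [238, 282] [0.4578 0.0346 0.038 ]
cap_middle_centre 0.53 [261, 214] [ 0.5725 -0.0057  0.038 ]
cap_right_centre 0.57 [293, 199] [ 0.596  -0.0609  0.038 ]
holder 0.89 [268, 216] [ 0.5733 -0.0128  0.    ]
holder 0.43 [264, 211] [ 0.5815 -0.0064  0.    ]
holder 0.35 [235, 227] [0.5556 0.0463 0.    ]
tray 0.69 [427, 211] [ 0.573  -0.2928  0.    ]
tape 0.73 [348, 329] [ 0.3715 -0.1467  0.    ]
wick 0.95 [308, 131] [ 0.7249 -0.0874  0.    ]
side cam pos [0.58128643 0.54577257 0.57504496]
cap_left_centre 0.61 [287, 302] [ 0.5761 -0.0222  0.038 ]
cap_left_centre 0.55 [307, 337] [0.5539 0.0412 0.038 ]
cap_left_centre 0.35 [303, 341] [0.5587 0.0476 0.038 ]
cap_middle_centre 0.95 [290, 306] [ 0.5733 -0.0149  0.038 ]
cap_middle_centre 0.9 [385, 335] [0.4585 0.0441 0.038 ]
cap_middle_centre 0.79 [364, 303] [ 0.4763 -0.0146  0.038 ]
cap_middle_centre 0.39 [
[... 231 characters left out ...]
0.    ]
holder 0.21 [278, 281] [ 0.5872 -0.1062  0.    ]
tray 0.82 [282, 209] [ 0.5771 -0.2888  0.    ]
tape 0.75 [423, 257] [ 0.367  -0.1482  0.    ]
wick 0.7 [187, 293] [ 0.7161 -0.0891  0.    ]
{'time': np.float64(0.9), 'q': array([ 1.099,  0.264,  1.604,  0.   ,  1.274, -0.037]), 'joint_vel': array([-0.   ,  0.002, -0.001, -0.001, -0.001, -0.   ]), 'joint_torque': array([-1.0000e-03, -5.1505e+01, -3.6773e+01, -0.0000e+00,  1.0000e-03,
        0.0000e+00]), 'tool_pos': array([0.284, 0.612, 0.304]), 'tcp_rot': array([-0.678, -3.068, -0.   ]), 'wrist_force': array([ 0.796, -0.061, -0.448]), 'torque': array([ 0.008,  0.016, -0.039]), 'grip_force': np.float64(0.0), 'width': np.float64(1.002)}
```

View pics/top0.png

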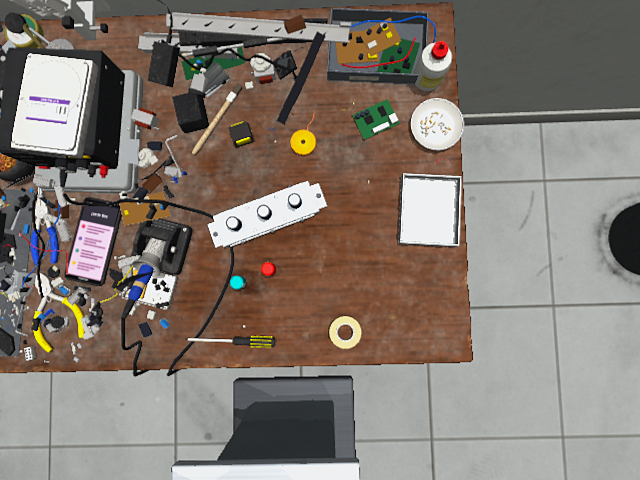

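View pics/side0.png

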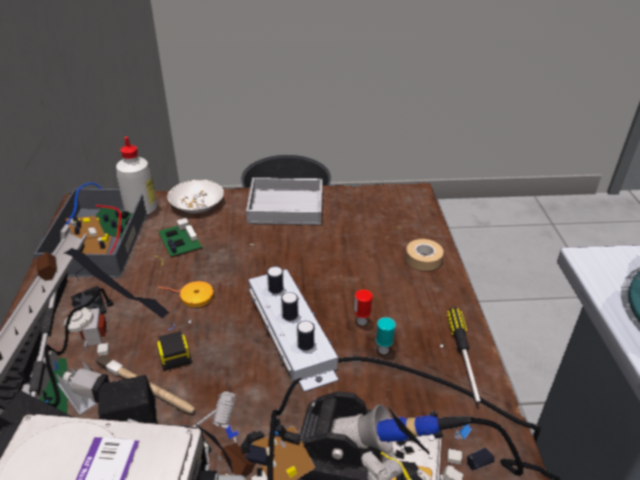

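The top picture shows the dark caps in the white holder at about (232,222), (264,211) and (294,200). The tray is at (430,210), wick (303,141), tape (345,331). Possible mix-ups are the red look-alike at (268,268), the turquoise one at (237,282), and other dark clutter. I choose the three dark ones standing in the holder and check them in one close crop.

```bash
python3 - <<'E'
from h import *
a=cv2.imread("pics/top0.png")[170:260,195:340];b=cv2.imread("pics/side0.png")[255:395,235:345]
a=cv2.resize(a,None,fx=3,fy=3,interpolation=cv2.INTER_CUBIC);b=cv2.resize(b,None,fx=3,fy=3,interpolation=cv2.INTER_CUBIC)
o=np.zeros((420,435+330,3),np.uint8);o[:270,:435]=a;o[:,435:]=b;cv2.imwrite("pics/crop.png",o)
for c in("top","side"):
    read_camera(c)
    for q in("cap_left","cap_middle","cap_right","tray","holder"):
        for d in cut_out(c,q)[:5]:
            m=d["region"];r,cc=np.nonzero(m);print(c,q,round(d["score"],2),np.round(d["extent"]),m.sum(),cc.mean().round(1),r.mean().round(1))
            if q in("tray","holder"): print(cv2.boxPoints(cv2.minAreaRect(np.stack([cc,r],1).astype(np.float32))).round(1).tolist())
E
```

```text
top cap_left 0.76 [225. 219. 241. 230.] 175 233.6 222.6
top cap_middle 0.72 [258. 202. 274. 219.] 176 264.7 211.8
top cap_middle 0.6 [263. 261. 275. 273.] 166 267.8 268.1
top cap_middle 0.52 [232. 273. 246. 288.] 157 237.6 281.6
top cap_middle 0.21 [331. 312. 362. 348.] 712 344.5 330.8
top cap_right 0.57 [287. 195. 302. 206.] 151 294.4 199.8
top tray 0.91 [396. 172. 463. 248.] 4271 429.3 209.5
[[397.5, 243.8000030517578], [400.6000061035156, 172.5], [461.3999938964844, 175.10000610351562], [458.29998779296875, 246.39999389648438]]
top holder 0.75 [209. 181. 327. 248.] 3568 266.9 213.9
[[203.39999389648438, 217.10000610351562], [315.8999938964844, 174.39999389648438], [329.5, 210.1999969482422], [217.0, 252.89999389648438]]
side cap_left 0.69 [295. 321. 316. 352.] 479 305.6 335.4
side cap_middle 0.87 [354. 292. 371. 325.] 512 363.0 305.5
side cap_middle 0.75 [282. 294. 297. 321.] 459 289.5 305.8
side cap_middle 0.66 [378. 319. 393. 356.] 501 385.2 335.1
side cap_right 0.78 [269. 267. 285. 294.] 427 275.3 279.9
side tray 0.95 [243. 179. 325. 224.] 3259 284.8 201.0
[[246.6999969482422, 222.89999389648438], [247.5, 177.5], [321.6000061035156, 178.6999969482422], [320.79998779296875, 224.10000610351562]]
side tray 0.45 [248. 268. 339. 388.] 4340 294.6 335.0
[[242.0, 283.0], [290.0, 259.0], [347.3999938964844, 373.79998779296875], [299.3999938964844, 397.79998779296875]]
side holder 0.67 [295. 320. 316. 350.] 475 305.5 335.9
[[297.0, 321.0], [314.0, 321.0], [314.0, 350.0], [297.0, 350.0]]
side holder 0.62 [248. 271. 338. 390.] 4438 295.0 334.9
[[243.0, 282.3999938964844], [290.6000061035156, 259.3999938964844], [346.29998779296875, 374.6000061035156], [298.6000061035156, 397.6000061035156]]
```

View pics/crop.png

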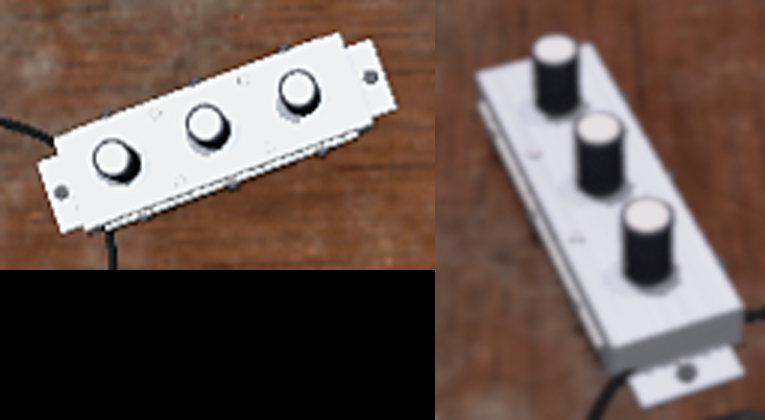

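The crop shows three dark cans with pale tops in the holder. In top pixels they sit at (233,223), (264,212) and (294,200), so the choice holds. Next I fit the holder pose to the two views.

```bash
cat >> h.py <<'E'
def cylc(c,x,y,z0=.022,h=.032,r=.011):
    t=np.linspace(0,2*np.pi,24,endpoint=False)
    P=[proj(c,(x+r*np.cos(a),y+r*np.sin(a),z)) for a in t for z in(z0,z0+h)]
    m=cv2.moments(cv2.convexHull(np.array(P,np.float32)));return np.array([m["m10"],m["m01"]])/m["m00"]
E
python3 - <<'E'
from h import *
from scipy.optimize import least_squares as ls
T={"top":[(233.6,222.6),(264.7,211.8),(294.4,199.8)],"side":[(305.6,335.4),(289.5,305.8),(275.3,279.9)]}
def caps(p):return [(p[0]-s*np.sin(p[2]),p[1]+s*np.cos(p[2])) for s in(.055,0,-.055)]
for cs in(["top"],["side"],["top","side"]):
    f=lambda p:np.concatenate([cylc(c,*xy)-T[c][i] for c in cs for i,xy in enumerate(caps(p))])
    s=ls(f,[.573,-.012,.3],x_scale=[.01,.01,.1],diff_step=1e-3);print(cs,s.x.round(4),np.array(caps(s.x)).round(4).tolist(),s.fun.round(1))
# tray: compare rim
def corners(p,z):
    c,s_=np.cos(p[2]),np.sin(p[2]);return [(p[0]+c*a-s_*b,p[1]+s_*a+c*b,z) for a,b in((.06,.05),(-.06,.05),(-.06,-.05),(.06,-.05))]
for c,o in(("top",(429.3,209.5)),("side",(284.8,201))):
    def g(p):
        m=cv2.moments(cv2.convexHull(np.array([proj(c,q) for z in(0,.025) for q in corners([*p,-.05],z)],np.float32)));return np.array([m["m10"],m["m01"]])/m["m00"]-o
    print("tray",c,ls(g,[.573,-.29],diff_step=1e-3).x.round(4))
print("obs z",ray("top",(430,57),0).round(3), ray("top",(345,331),0).round(3))
E
```

```text
Traceback (most recent call last):
  File "h.py", line 12, in cylc
    P=[proj(c,(x+r*np.cos(a),y+r*np.sin(a),z)) for a in t for z in(z0,z0+h)]
       ~~~~^^^^^^^^^^^^^^^^^^^^^^^^^^^^^^^^^^^
  File "h.py", line 4, in proj
    k=calibration(c);p=np.array(k["R"])@np.array(X)+np.array(k["t"]);p=np.array(k["camera_matrix"])@p;return p[:2]/p[2]
ValueError: time passes only in moves, steps and waits
```

```bash
sed -i '2a import functools\ncalibration=functools.lru_cache(calibration)' h.py
python3 - <<'E'
from h import *
from scipy.optimize import least_squares
def ls(f,p0):
    p0=np.array(p0);g=lambda d:f(p0+.01*(d-1));s=least_squares(g,np.ones(len(p0)),diff_step=.05,max_nfev=30);return p0+.01*(s.x-1),s.fun
T={"top":[(233.6,222.6),(264.7,211.8),(294.4,199.8)],"side":[(305.6,335.4),(289.5,305.8),(275.3,279.9)]}
def caps(p):return [(p[0]-s*np.sin(p[2]),p[1]+s*np.cos(p[2])) for s in(.055,0,-.055)]
for cs in(["top"],["side"],["top","side"]):
    f=lambda p:np.concatenate([cylc(c,*xy)-T[c][i] for c in cs for i,xy in enumerate(caps(p))])
    x,r=ls(f,[.573,-.012,.3]);print(cs,x.round(4),np.array(caps(x)).round(4).tolist(),r.round(1))
def corners(p,z):
    c,s_=np.cos(p[2]),np.sin(p[2]);return [(p[0]+c*a-s_*b,p[1]+s_*a+c*b,z) for a,b in((.06,.05),(-.06,.05),(-.06,-.05),(.06,-.05))]
for c,o in(("top",(429.3,209.5)),("side",(284.8,201))):
    def g(p):
        m=cv2.moments(cv2.convexHull(np.array([proj(c,q) for z in(0,.025) for q in corners([*p,-.05],z)],np.float32)));return np.array([m["m10"],m["m01"]])/m["m00"]-o
    print("tray",c,ls(g,[.573,-.29])[0].round(4))
E
```

```text
['top'] [ 0.5756 -0.0115  0.3289] [[0.5579, 0.0406], [0.5756, -0.0115], [0.5934, -0.0635]] [ 0.2  0.2 -0.5 -0.4  0.3  0.2]
['side'] [ 0.5733 -0.0138  0.3271] [[0.5557, 0.0383], [0.5733, -0.0138], [0.591, -0.0659]] [-0.1 -0.2  0.1  0.3 -0.  -0. ]
['top', 'side'] [ 0.5742 -0.0126  0.329 ] [[0.5564, 0.0395], [0.5742, -0.0126], [0.5919, -0.0646]] [ 0.8  1.1  0.2  0.4  1.   1.  -0.6  0.5 -0.5  1.  -0.7  0.6]
tray top [ 0.5732 -0.2933]
tray side [ 0.572  -0.2973]
```

Emit:
step_arm(
  targets=[
    [[0,0,0.115],[0,0,0],85],
    [[0,0,0.115],[0,0,0],85],
    [[0,0,0.115],[0,0,0],85],
    [[0,0,0.115],[0,0,0],85],
    [[0,0,0.115],[0,0,0],85],
  ],
  grip_force=40,
)

```text
time: 1.92
tool_pos: [0.2843, 0.6122, 0.3039]
tcp_rot: [1.527, 2.745, -0.0]
wrist_force: [-0.5, 0.1, -0.4]
width: 0.996
grip_force: 0.0
```

Emit:
step_arm(
  targets=[
    [[0,0,0.115],[0,0,0],85],
    [[0,0,0.117],[0,0,0],85],
    [[0,0,0],[-39,4.5,0],85],
    [[0,0,0],[-39,4.5,0],85],
    [[0,0,0],[-39,4.5,0],85],
  ],
)

```text
time: 2.33
tool_pos: [0.3349, 0.5051, 0.3036]
tcp_rot: [1.825, 2.557, -0.0]
wrist_force: [0.5, -0.1, 1.1]
width: 0.996
grip_force: 0.0
```

Emit:
step_arm(
  targets=[
    [[0,0,0],[-39,4.5,0],85],
    [[0,0,0],[-39,4.5,0],85],
    [[0,0,0],[-39,4.5,0],85],
    [[0,0,0],[-39,4.5,0],85],
    [[0,0,0],[-39,4.5,0],85],
  ],
)

```text
time: 2.75
tool_pos: [0.4196, 0.3268, 0.3042]
tcp_rot: [1.827, 2.555, 0.001]
wrist_force: [0.6, 0.2, 0.2]
width: 0.998
grip_force: 0.0
```

Emit:
step_arm(
  targets=[
    [[0,0,0],[-39,4.5,0],85],
    [[0,0,0],[-39,4.5,0],85],
    [[0,0,0],[-39,4.5,0],85],
    [[0,0,0],[-39,4.5,0],85],
    [[0,0,0],[-39,4.5,0],85],
  ],
)

```text
time: 3.17
tool_pos: [0.504, 0.1494, 0.3043]
tcp_rot: [1.827, 2.555, 0.001]
wrist_force: [0.2, 1.1, 0.5]
width: 0.998
grip_force: 0.0
```

Emit:
step_arm(
  targets=[
    [[0,0,0],[-30,4.5,0],85],
    [[0,0,0],[-15,0,0],85],
    [[0,0,0],[0,0,0],85],
    [[0,0,0],[0,0,0],85],
  ],
)

```text
time: 3.5
tool_pos: [0.5225, 0.1095, 0.3039]
tcp_rot: [-1.83, -2.553, -0.0]
wrist_force: [-0.1, 0.5, -0.2]
width: 0.997
grip_force: 0.0
```

Emit:
step_arm(
  targets=[
    [[0,0,0],[-38,5,0],85],
    [[0,0,0],[-39,4.5,20],85],
    [[0,0,0],[0,0,40],85],
    [[0,0,0],[0,0,40],85],
    [[0,0,0],[0,0,40],85],
  ],
)

```text
time: 3.92
tool_pos: [0.5557, 0.0432, 0.1645]
tcp_rot: [1.826, 2.554, 0.003]
wrist_force: [0.0, -0.2, -0.3]
width: 0.998
grip_force: 0.0
```

Emit:
step_arm(
  targets=[
    [[0,0,0],[0,0,10],50],
    [[0,0,0],[0,0,0],50],
    [[0,0,0],[0,0,0],50],
    [[0,0,0],[0,0,0],50],
  ],
)

```text
time: 4.25
tool_pos: [0.5572, 0.0431, 0.1579]
tcp_rot: [1.824, 2.553, 0.005]
wrist_force: [0.9, -0.3, -0.5]
width: 0.584
grip_force: 0.0
```

```bash
python3 - <<'E'
from h import *
a=save("top","t1");b=save("side","s1")
s=read_state();print(s["tool_pos"],s["tcp_rot"],s["width"])
a=cv2.resize(a[150:290,170:350],None,fx=2,fy=2);b=cv2.resize(b[180:400,200:420],None,fx=2,fy=2)
o=np.zeros((440,800,3),np.uint8);o[:280,:360]=a;o[:,360:]=b;cv2.imwrite("pics/c1.png",o[:,:,::-1])
E
```

```text
[0.55744309 0.04281905 0.15828081] [1.82414422 2.55215591 0.00556853] 0.5886580032742629
```

View pics/c1.png

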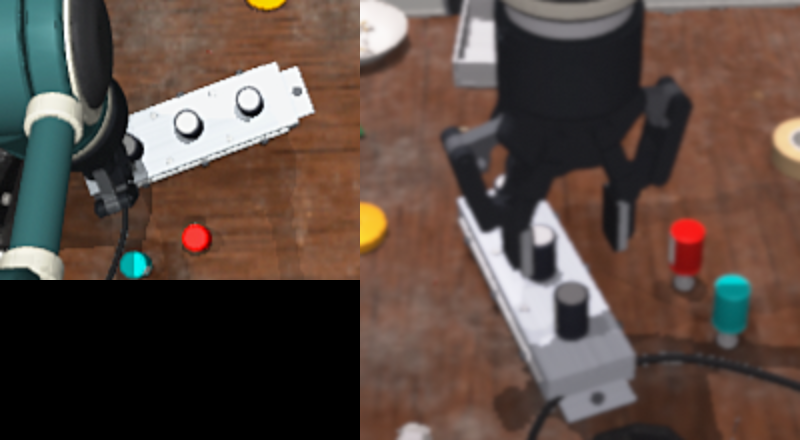

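The side crop shows the two fingers on either side of the left cap, with the cap at crop (571,300), the pads about at (525,240) and (620,225), and the cap well between them. I make a small correction and descend.

Emit:
step_arm(
  targets=[
    [[0,0,0],[-2.8,-2,10],50],
    [[0,0,0],[0,0,20],50],
    [[0,0,0],[0,0,15],50],
    [[0,0,0],[0,0,10],50],
    [[0,0,0],[0,0,4],50],
  ],
)

```text
time: 4.77
tool_pos: [0.5533, 0.0388, 0.0946]
tcp_rot: [-1.827, -2.554, 0.002]
wrist_force: [-0.8, -0.4, 0.5]
width: 0.589
grip_force: 0.0
```

Emit:
step_arm(
  targets=[
    [[0,0,0],[0,0,0],50],
    [[0,0,0],[0,0,0],50],
    [[0,0,0],[0,0,0],50],
  ],
)

```text
time: 5.02
tool_pos: [0.5551, 0.039, 0.097]
tcp_rot: [1.827, 2.554, 0.002]
wrist_force: [0.8, -0.8, -0.5]
width: 0.587
grip_force: 0.0
```

Emit:
step_arm(
  targets=[
    [[0,0,0],[0,1,-3],30],
    [[0,0,0],[0,0,0],28],
    [[0,0,0],[0,0,0],22],
    [[0,0,0],[0,0,0],16],
    [[0,0,0],[0,0,0],16],
  ],
  grip_force=40,
)

```text
time: 5.43
tool_pos: [0.5561, 0.0393, 0.1001]
tcp_rot: [1.827, 2.554, 0.002]
wrist_force: [-0.7, 0.0, 5.1]
width: 0.243
grip_force: 39.0
```

Emit:
step_arm(
  targets=[
    [[0,0,0],[0,0,0],10],
    [[0,0,0],[0,0,0],10],
    [[0,0,0],[0,0,0],10],
    [[0,0,0],[0,0,0],10],
  ],
)

```text
time: 5.77
tool_pos: [0.556, 0.0394, 0.1001]
tcp_rot: [1.827, 2.554, 0.002]
wrist_force: [-1.5, -0.1, 6.4]
width: 0.242
grip_force: 39.0
```

Emit:
step_arm(
  targets=[
    [[0,0,0],[0,0,0],10],
  ],
)

```text
time: 5.85
tool_pos: [0.556, 0.0394, 0.1001]
tcp_rot: [1.827, 2.554, 0.002]
wrist_force: [-0.5, -0.6, 5.9]
width: 0.24
grip_force: 39.0
```

Emit:
step_arm(
  targets=[
    [[0,0,0],[0,0,-1],10],
    [[0,0,0],[0,0,-1],10],
    [[0,0,0],[0,0,0],10],
    [[0,0,0],[0,0,0],10],
  ],
)

```text
time: 6.18
tool_pos: [0.5549, 0.0393, 0.1006]
tcp_rot: [-1.827, -2.555, 0.001]
wrist_force: [0.0, 0.8, 0.3]
width: 0.244
grip_force: 39.1
```

Emit:
step_arm(
  targets=[
    [[0,0,0],[0,0,-1],10],
    [[0,0,0],[0,0,0],10],
    [[0,0,0],[0,0,0],10],
  ],
)

```text
time: 6.43
tool_pos: [0.5551, 0.0393, 0.1019]
tcp_rot: [-1.828, -2.555, 0.0]
wrist_force: [-0.7, 0.1, -0.0]
width: 0.241
grip_force: 39.1
```

Emit:
step_arm(
  targets=[
    [[0,0,0],[0,0,-1],10],
    [[0,0,0],[0,0,0],10],
    [[0,0,0],[0,0,0],10],
  ],
)

```text
time: 6.68
tool_pos: [0.5552, 0.0393, 0.103]
tcp_rot: [1.828, 2.555, 0.0]
wrist_force: [-0.1, 0.4, 0.6]
width: 0.242
grip_force: 39.1
```

Emit:
step_arm(
  targets=[
    [[0,0,0],[0,0,-1],10],
    [[0,0,0],[0,0,0],10],
    [[0,0,0],[0,0,0],10],
  ],
)

```text
time: 6.93
tool_pos: [0.5553, 0.0393, 0.1041]
tcp_rot: [1.828, 2.555, 0.0]
wrist_force: [0.4, -0.4, -0.2]
width: 0.242
grip_force: 39.1
```

Emit:
step_arm(
  targets=[
    [[0,0,0],[0,0,-1],10],
    [[0,0,0],[0,0,0],10],
    [[0,0,0],[0,0,0],10],
  ],
)

```text
time: 7.18
tool_pos: [0.5553, 0.0393, 0.1051]
tcp_rot: [1.827, 2.555, 0.0]
wrist_force: [0.4, -0.1, 0.1]
width: 0.246
grip_force: 39.1
```

Emit:
step_arm(
  targets=[
    [[0,0,0],[0,0,-1],10],
    [[0,0,0],[0,0,0],10],
    [[0,0,0],[0,0,0],10],
  ],
)

```text
time: 7.43
tool_pos: [0.5553, 0.0393, 0.1061]
tcp_rot: [1.828, 2.555, 0.0]
wrist_force: [0.9, 0.4, -0.4]
width: 0.244
grip_force: 39.1
```

Emit:
step_arm(
  targets=[
    [[0,0,0],[0,0,-1],10],
    [[0,0,0],[0,0,0],10],
    [[0,0,0],[0,0,0],10],
  ],
)

```text
time: 7.68
tool_pos: [0.5553, 0.0393, 0.107]
tcp_rot: [1.828, 2.555, 0.0]
wrist_force: [-0.3, 0.5, -0.3]
width: 0.243
grip_force: 39.1
```

Emit:
step_arm(
  targets=[
    [[0,0,0],[0,0,-1],10],
    [[0,0,0],[0,0,0],10],
    [[0,0,0],[0,0,0],10],
  ],
)

```text
time: 7.93
tool_pos: [0.5553, 0.0393, 0.108]
tcp_rot: [1.828, 2.555, 0.0]
wrist_force: [0.1, 0.8, -0.8]
width: 0.244
grip_force: 39.1
```

```bash
python3 - <<'E'
from h import *
b=save("side","s2");print(read_state()["tool_pos"],read_state()["wrist_force"])
b=np.hstack([cv2.resize(cv2.imread("pics/s1.png")[290:370,260:360],None,fx=4,fy=4),cv2.resize(b[290:370,260:360,::-1],None,fx=4,fy=4)])
cv2.imwrite("pics/c2.png",b)
E
```

```text
[0.55523841 0.03929081 0.10799836] [ 0.24863789 -0.48038198  0.53661816]
```

View pics/c2.png

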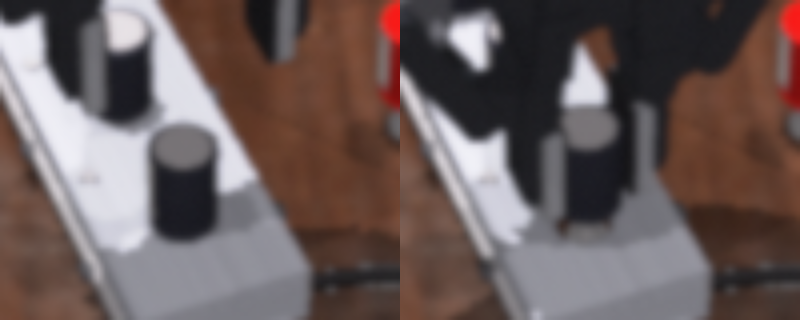

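The right half of the crop shows the left cap, crop about (590,165), raised with its stem showing at (588,232) and no pull on the wrist. It rises freely so far, so I go on gently.

Emit:
step_arm(
  targets=[
    [[0,0,0],[0,0,-1],10],
    [[0,0,0],[0,0,-1],10],
    [[0,0,0],[0,0,0],10],
  ],
)

```text
time: 8.23
tool_pos: [0.5554, 0.0393, 0.1102]
tcp_rot: [1.828, 2.555, 0.0]
wrist_force: [0.6, -0.5, -0.0]
width: 0.244
grip_force: 39.1
```

Emit:
step_arm(
  targets=[
    [[0,0,0],[0,0,-1.5],10],
    [[0,0,0],[0,0,-1.5],10],
    [[0,0,0],[0,0,0],10],
  ],
)

```text
time: 8.48
tool_pos: [0.5555, 0.0393, 0.1134]
tcp_rot: [1.827, 2.555, 0.001]
wrist_force: [0.4, -0.3, -0.6]
width: 0.242
grip_force: 39.1
```

Emit:
step_arm(
  targets=[
    [[0,0,0],[0,0,-2],10],
    [[0,0,0],[0,0,-3],10],
    [[0,0,0],[0,0,0],10],
  ],
)

```text
time: 8.73
tool_pos: [0.5556, 0.0393, 0.1187]
tcp_rot: [1.827, 2.555, 0.001]
wrist_force: [0.3, -0.3, -0.2]
width: 0.244
grip_force: 39.1
```

The left one is out free, so it is the bad one. I lift it clear of the others and carry it to the tray.

Emit:
step_arm(
  targets=[
    [[0,0,0],[0,0,-10],10],
    [[0,0,0],[0,0,-15],10],
    [[0,0,0],[0,0,-10],10],
    [[0,0,0],[0,0,-4],10],
    [[0,0,0],[0,0,0],10],
  ],
)

```text
time: 9.15
tool_pos: [0.5564, 0.0394, 0.159]
tcp_rot: [1.826, 2.553, 0.003]
wrist_force: [0.4, -1.0, -1.1]
width: 0.243
grip_force: 39.1
```

Emit:
step_arm(
  targets=[
    [[0,0,0],[-18,-5,0],10],
    [[0,0,0],[-29,-8.3,0],10],
    [[0,0,0],[-29,-8.3,0],10],
    [[0,0,0],[-29,-8.3,0],10],
    [[0,0,0],[-29,-8.3,0],10],
  ],
)

```text
time: 9.57
tool_pos: [0.5618, -0.1009, 0.1564]
tcp_rot: [-1.826, -2.555, 0.001]
wrist_force: [0.0, 0.4, -0.1]
width: 0.242
grip_force: 39.1
```

Emit:
step_arm(
  targets=[
    [[0,0,0],[-29,-8.3,0],10],
    [[0,0,0],[-29,-8.3,0],10],
    [[0,0,0],[-29,-8.3,0],10],
    [[0,0,0],[-29,-8.3,0],10],
    [[0,0,0],[-29,-8.3,0],10],
  ],
)

```text
time: 9.98
tool_pos: [0.5694, -0.2518, 0.1562]
tcp_rot: [-1.827, -2.554, 0.0]
wrist_force: [-0.3, -0.2, 0.3]
width: 0.243
grip_force: 39.1
```

Emit:
step_arm(
  targets=[
    [[0,0,0],[-29,-8.3,0],10],
    [[0,0,0],[-14,-3.5,0],10],
    [[0,0,0],[0,0,0],10],
    [[0,0,0],[0,0,0],10],
  ],
)

```text
time: 10.32
tool_pos: [0.5722, -0.2951, 0.1563]
tcp_rot: [-1.829, -2.552, -0.001]
wrist_force: [0.0, 0.2, 0.3]
width: 0.241
grip_force: 39.1
```

Emit:
step_arm(
  targets=[
    [[0,0,0],[0,0,15],10],
    [[0,0,0],[0,0,20],10],
    [[0,0,0],[0,0,12],10],
    [[0,0,0],[0,0,4],10],
    [[0,0,0],[0,0,0],10],
  ],
)

```text
time: 10.73
tool_pos: [0.5715, -0.2931, 0.104]
tcp_rot: [-1.824, -2.553, 0.0]
wrist_force: [0.1, 1.2, -0.1]
width: 0.24
grip_force: 39.1
```

Emit:
step_arm(
  targets=[
    [[0,0,0],[0,0,1.5],10],
    [[0,0,0],[0,0,1.5],10],
    [[0,0,0],[0,0,0],10],
    [[0,0,0],[0,0,0],10],
  ],
)

```text
time: 11.07
tool_pos: [0.5731, -0.2952, 0.1038]
tcp_rot: [1.827, 2.554, 0.0]
wrist_force: [1.2, -0.3, 0.0]
width: 0.241
grip_force: 39.1
```

Emit:
step_arm(
  targets=[
    [[0,0,0],[0,0,1.5],10],
    [[0,0,0],[0,0,0.5],10],
    [[0,0,0],[0,0,0],10],
    [[0,0,0],[0,0,0],10],
  ],
)

```text
time: 11.4
tool_pos: [0.5726, -0.295, 0.101]
tcp_rot: [1.828, 2.555, -0.0]
wrist_force: [-0.8, 0.7, -0.5]
width: 0.243
grip_force: 39.1
```

Emit:
step_arm(
  targets=[
    [[0,0,0],[0,0,1],10],
    [[0,0,0],[0,0,0.5],10],
    [[0,0,0],[0,0,0],10],
    [[0,0,0],[0,0,0],10],
  ],
)

```text
time: 11.73
tool_pos: [0.5726, -0.295, 0.0994]
tcp_rot: [-1.828, -2.555, 0.0]
wrist_force: [-0.0, -0.3, 0.1]
width: 0.241
grip_force: 39.1
```

Emit:
step_arm(
  targets=[
    [[0,0,0],[0,0,1],10],
    [[0,0,0],[0,0,0.5],10],
    [[0,0,0],[0,0,0],10],
    [[0,0,0],[0,0,0],10],
  ],
)

```text
time: 12.07
tool_pos: [0.5727, -0.2951, 0.0982]
tcp_rot: [1.828, 2.555, -0.0]
wrist_force: [-0.1, -0.2, 0.9]
width: 0.241
grip_force: 39.3
```

Emit:
step_arm(
  targets=[
    [[0,0,0],[0,0,0],24],
    [[0,0,0],[0,0,0],28],
    [[0,0,0],[0,0,0],36],
    [[0,0,0],[0,0,0],42],
    [[0,0,0],[0,0,0],42],
  ],
)

```text
time: 12.48
tool_pos: [0.5726, -0.295, 0.0979]
tcp_rot: [-1.828, -2.555, -0.0]
wrist_force: [0.6, 0.2, -0.9]
width: 0.495
grip_force: 0.0
```

Emit:
step_arm(
  targets=[
    [[0,0,0],[0,0,-5],50],
    [[0,0,0],[0,0,-15],50],
    [[0,0,0],[0,0,-25],50],
    [[0,0,0],[0,0,-16],50],
    [[0,0,0],[0,0,0],50],
  ],
)

```text
time: 12.9
tool_pos: [0.5752, -0.2964, 0.164]
tcp_rot: [1.823, 2.549, 0.001]
wrist_force: [0.4, -0.5, 0.4]
width: 0.587
grip_force: 0.0
```

```bash
python3 - <<'E'
from h import *
b=save("side","s3");s=read_state();print(s["tool_pos"],s["wrist_force"],s["width"])
cv2.imwrite("pics/c3.png",cv2.resize(b[150:350,200:400,::-1],None,fx=3,fy=3))
E
```

```text
[ 0.57431053 -0.29590786  0.16201571] [-0.29560145 -0.10758362  0.96368052] 0.5869830040307827
```

View pics/c3.png

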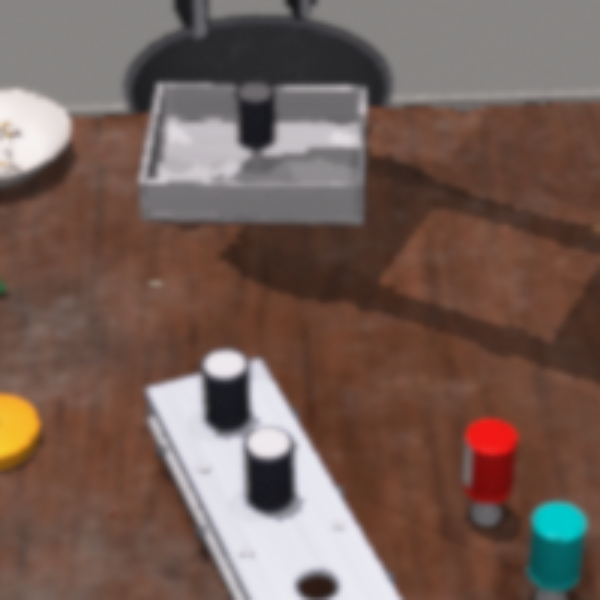

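The bad cap stands in the tray at crop (256,115), and the other two stand in the holder. On to the middle one.

Emit:
step_arm(
  targets=[
    [[0,0,0],[20,7,0],50],
    [[0,0,0],[31,10.7,0],50],
    [[0,0,0],[31,10.7,0],50],
    [[0,0,0],[31,10.7,0],50],
    [[0,0,0],[31,10.7,0],50],
  ],
)

```text
time: 13.37
tool_pos: [0.5721, -0.1412, 0.1575]
tcp_rot: [-1.827, -2.553, 0.001]
wrist_force: [1.0, 1.2, 0.1]
width: 0.586
grip_force: 0.0
```

Emit:
step_arm(
  targets=[
    [[0,0,0],[31,10.7,0],50],
    [[0,0,0],[31,10.7,0],50],
    [[0,0,0],[31,10.7,0],50],
    [[0,0,0],[20,6.9,0],50],
    [[0,0,0],[9.8,3.4,0],50],
  ],
)

```text
time: 13.78
tool_pos: [0.5725, -0.01, 0.1576]
tcp_rot: [-1.823, -2.555, 0.001]
wrist_force: [1.1, 0.8, -0.3]
width: 0.588
grip_force: 0.0
```

Emit:
step_arm(
  targets=[
    [[0,0,0],[0,0,15],50],
    [[0,0,0],[0,0,20],50],
    [[0,0,0],[0,0,10],50],
    [[0,0,0],[0,0,0],50],
    [[0,0,0],[0,0,0],50],
  ],
)

```text
time: 14.2
tool_pos: [0.5728, -0.0132, 0.1128]
tcp_rot: [-1.827, -2.553, 0.003]
wrist_force: [-0.0, 0.1, 1.5]
width: 0.586
grip_force: 0.0
```

Emit:
step_arm(
  targets=[
    [[0,0,0],[0,0,0],50],
  ],
)

```text
time: 14.28
tool_pos: [0.574, -0.0133, 0.1143]
tcp_rot: [1.828, 2.554, 0.0]
wrist_force: [0.8, 0.1, 0.5]
width: 0.587
grip_force: 0.0
```

Emit:
step_arm(
  targets=[
    [[0,0,0],[0,0,8],50],
    [[0,0,0],[0,0,4],50],
    [[0,0,0],[0,0,1],50],
    [[0,0,0],[0,0,0],40],
    [[0,0,0],[0,0,0],30],
  ],
)

```text
time: 14.7
tool_pos: [0.5737, -0.0127, 0.101]
tcp_rot: [-1.828, -2.555, 0.0]
wrist_force: [0.1, -0.5, 0.4]
width: 0.359
grip_force: 0.0
```

Emit:
step_arm(
  targets=[
    [[0,0,0],[0,0,0],24],
    [[0,0,0],[0,0,0],20],
    [[0,0,0],[0,0,0],15],
    [[0,0,0],[0,0,0],10],
    [[0,0,0],[0,0,0],10],
  ],
)

```text
time: 15.12
tool_pos: [0.5739, -0.0127, 0.1014]
tcp_rot: [1.827, 2.555, 0.0]
wrist_force: [-0.8, -0.1, 2.4]
width: 0.24
grip_force: 39.0
```

Emit:
step_arm(
  targets=[
    [[0,0,0],[0,0,0],10],
    [[0,0,0],[0,0,0],10],
  ],
)

```text
time: 15.28
tool_pos: [0.574, -0.0127, 0.1014]
tcp_rot: [1.827, 2.555, 0.0]
wrist_force: [-1.0, -0.4, 3.6]
width: 0.241
grip_force: 39.1
```

Gripped. Raise it in small steps.

Emit:
step_arm(
  targets=[
    [[0,0,0],[0,0,-1],10],
    [[0,0,0],[0,0,0],10],
    [[0,0,0],[0,0,0],10],
  ],
)

```text
time: 15.53
tool_pos: [0.5735, -0.0127, 0.1016]
tcp_rot: [-1.827, -2.555, 0.0]
wrist_force: [0.5, 0.9, -0.0]
width: 0.244
grip_force: 39.1
```

Emit:
step_arm(
  targets=[
    [[0,0,0],[0,0,-1],10],
    [[0,0,0],[0,0,0],10],
    [[0,0,0],[0,0,0],10],
  ],
)

```text
time: 15.78
tool_pos: [0.5736, -0.0127, 0.1029]
tcp_rot: [-1.828, -2.555, 0.0]
wrist_force: [0.2, 0.0, -0.3]
width: 0.243
grip_force: 39.1
```

Emit:
step_arm(
  targets=[
    [[0,0,0],[0,0,-1],10],
    [[0,0,0],[0,0,0],10],
    [[0,0,0],[0,0,0],10],
  ],
)

```text
time: 16.03
tool_pos: [0.5738, -0.0127, 0.1041]
tcp_rot: [1.828, 2.555, 0.0]
wrist_force: [0.0, -0.8, -0.2]
width: 0.24
grip_force: 39.1
```

Emit:
step_arm(
  targets=[
    [[0,0,0],[0,0,-1],10],
    [[0,0,0],[0,0,0],10],
    [[0,0,0],[0,0,0],10],
  ],
)

```text
time: 16.28
tool_pos: [0.5736, -0.0127, 0.1048]
tcp_rot: [-1.828, -2.555, 0.0]
wrist_force: [0.1, -0.1, -2.2]
width: 0.241
grip_force: 39.2
```

Emit:
step_arm(
  targets=[
    [[0,0,0],[0,0,-1],10],
    [[0,0,0],[0,0,-0.5],10],
    [[0,0,0],[0,0,0],10],
    [[0,0,0],[0,0,0],10],
  ],
)

```text
time: 16.62
tool_pos: [0.5735, -0.0127, 0.1061]
tcp_rot: [-1.828, -2.555, 0.0]
wrist_force: [2.0, -0.0, -5.7]
width: 0.244
grip_force: 39.3
```

Emit:
step_arm(
  targets=[
    [[0,0,0],[0,0,-1],10],
    [[0,0,0],[0,0,0],10],
    [[0,0,0],[0,0,0],10],
  ],
)

```text
time: 16.87
tool_pos: [0.5735, -0.0127, 0.107]
tcp_rot: [-1.827, -2.555, 0.0]
wrist_force: [2.2, 0.2, -7.8]
width: 0.243
grip_force: 39.4
```

Emit:
step_arm(
  targets=[
    [[0,0,0],[0,0,-1],10],
    [[0,0,0],[0,0,0],10],
    [[0,0,0],[0,0,0],10],
    [[0,0,0],[0,0,0],10],
    [[0,0,0],[0,0,0],10],
  ],
)

```text
time: 17.28
tool_pos: [0.5734, -0.0127, 0.1081]
tcp_rot: [-1.827, -2.555, 0.001]
wrist_force: [2.1, -0.3, -11.3]
width: 0.244
grip_force: 39.5
```

Emit:
step_arm(
  targets=[
    [[0,0,0],[0,0,0],10],
    [[0,0,0],[0,0,0],10],
    [[0,0,0],[0,0,0],10],
    [[0,0,0],[0,0,0],10],
    [[0,0,0],[0,0,0],10],
  ],
)

```text
time: 17.7
tool_pos: [0.5735, -0.0127, 0.1083]
tcp_rot: [-1.827, -2.555, 0.0]
wrist_force: [1.9, 0.8, -11.6]
width: 0.243
grip_force: 39.5
```

Emit:
step_arm(
  targets=[
    [[0,0,0],[0,0,0],10],
    [[0,0,0],[0,0,0],10],
    [[0,0,0],[0,0,0],10],
    [[0,0,0],[0,0,0],10],
    [[0,0,0],[0,0,0],10],
  ],
)

```text
time: 18.12
tool_pos: [0.5735, -0.0127, 0.1083]
tcp_rot: [-1.827, -2.555, 0.0]
wrist_force: [2.7, 1.2, -12.7]
width: 0.24
grip_force: 39.5
```

Emit:
step_arm(
  targets=[
    [[0,0,0],[0,0,1.5],10],
    [[0,0,0],[0,0,1.5],10],
    [[0,0,0],[0,0,1.5],10],
    [[0,0,0],[0,0,1],10],
    [[0,0,0],[0,0,0],10],
  ],
)

```text
time: 18.53
tool_pos: [0.5749, -0.0128, 0.1042]
tcp_rot: [1.826, 2.553, 0.002]
wrist_force: [0.6, -0.3, -0.3]
width: 0.24
grip_force: 40.4
```

Emit:
step_arm(
  targets=[
    [[0,0,0],[0,0,1],10],
    [[0,0,0],[0,0,1],10],
    [[0,0,0],[0,0,0],10],
    [[0,0,0],[0,0,0],10],
    [[0,0,0],[0,0,0],10],
  ],
)

```text
time: 18.95
tool_pos: [0.5741, -0.0127, 0.1014]
tcp_rot: [1.827, 2.555, 0.001]
wrist_force: [1.0, 0.7, 0.9]
width: 0.239
grip_force: 40.6
```

Emit:
step_arm(
  targets=[
    [[0,0,0],[0,0,1],10],
    [[0,0,0],[0,0,0],10],
    [[0,0,0],[0,0,0],10],
  ],
)

```text
time: 19.2
tool_pos: [0.5742, -0.0127, 0.1013]
tcp_rot: [1.827, 2.555, 0.001]
wrist_force: [-2.2, -1.0, 7.4]
width: 0.239
grip_force: 41.5
```

Emit:
step_arm(
  targets=[
    [[0,0,0],[0,0,0],24],
    [[0,0,0],[0,0,0],30],
    [[0,0,0],[0,0,0],40],
    [[0,0,0],[0,0,0],50],
    [[0,0,0],[0,0,0],50],
  ],
)

```text
time: 19.62
tool_pos: [0.5735, -0.0127, 0.0996]
tcp_rot: [-1.827, -2.555, 0.0]
wrist_force: [-0.0, -1.1, -0.4]
width: 0.586
grip_force: 0.0
```

Emit:
step_arm(
  targets=[
    [[0,0,0],[0,0,-10],50],
    [[0,0,0],[0,0,-25],50],
    [[0,0,0],[0,0,-20],50],
    [[0,0,0],[-20,0,0],50],
    [[0,0,0],[-35,0,0],50],
  ],
)

```text
time: 20.03
tool_pos: [0.5923, -0.063, 0.1577]
tcp_rot: [1.822, 2.557, 0.004]
wrist_force: [-0.7, -0.5, -1.3]
width: 0.584
grip_force: 0.0
```

Emit:
step_arm(
  targets=[
    [[0,0,0],[0,0,15],50],
    [[0,0,0],[0,0,20],50],
    [[0,0,0],[0,0,8],50],
    [[0,0,0],[0,0,0],50],
    [[0,0,0],[0,0,0],50],
  ],
)

```text
time: 20.45
tool_pos: [0.5909, -0.0645, 0.1117]
tcp_rot: [-1.826, -2.554, 0.001]
wrist_force: [-0.3, -0.2, 0.2]
width: 0.588
grip_force: 0.0
```

Emit:
step_arm(
  targets=[
    [[0,0,0],[0,0,6],50],
    [[0,0,0],[0,0,4],50],
    [[0,0,0],[0,0,0.5],50],
    [[0,0,0],[0,0,0],40],
    [[0,0,0],[0,0,0],30],
  ],
)

```text
time: 20.87
tool_pos: [0.5916, -0.0646, 0.1017]
tcp_rot: [1.827, 2.555, 0.0]
wrist_force: [0.2, 0.3, -0.7]
width: 0.357
grip_force: 0.0
```

Emit:
step_arm(
  targets=[
    [[0,0,0],[0,0,0],24],
    [[0,0,0],[0,0,0],20],
    [[0,0,0],[0,0,0],15],
    [[0,0,0],[0,0,0],10],
    [[0,0,0],[0,0,0],10],
  ],
)

```text
time: 21.28
tool_pos: [0.5917, -0.0648, 0.102]
tcp_rot: [1.827, 2.555, 0.0]
wrist_force: [-1.3, 0.2, 4.0]
width: 0.244
grip_force: 39.0
```

Emit:
step_arm(
  targets=[
    [[0,0,0],[0,0,0],10],
    [[0,0,0],[0,0,0],10],
  ],
)

```text
time: 21.45
tool_pos: [0.5917, -0.0648, 0.1019]
tcp_rot: [1.827, 2.555, 0.0]
wrist_force: [-1.4, 1.0, 5.1]
width: 0.243
grip_force: 39.2
```

Emit:
step_arm(
  targets=[
    [[0,0,0],[0,0,-1],10],
    [[0,0,0],[0,0,0],10],
    [[0,0,0],[0,0,0],10],
  ],
)

```text
time: 21.7
tool_pos: [0.5912, -0.0647, 0.102]
tcp_rot: [-1.827, -2.555, 0.001]
wrist_force: [0.2, 0.5, 0.3]
width: 0.241
grip_force: 39.1
```

Emit:
step_arm(
  targets=[
    [[0,0,0],[0,0,-1],10],
    [[0,0,0],[0,0,0],10],
    [[0,0,0],[0,0,0],10],
  ],
)

```text
time: 21.95
tool_pos: [0.5914, -0.0648, 0.1033]
tcp_rot: [-1.828, -2.555, 0.0]
wrist_force: [-0.2, 0.1, -0.7]
width: 0.239
grip_force: 39.1
```

Emit:
step_arm(
  targets=[
    [[0,0,0],[0,0,-1],10],
    [[0,0,0],[0,0,0],10],
    [[0,0,0],[0,0,0],10],
  ],
)

```text
time: 22.2
tool_pos: [0.5913, -0.0647, 0.1041]
tcp_rot: [-1.827, -2.555, 0.0]
wrist_force: [0.5, 0.6, -1.9]
width: 0.241
grip_force: 39.2
```

Emit:
step_arm(
  targets=[
    [[0,0,0],[0,0,-1],10],
    [[0,0,0],[0,0,0],10],
    [[0,0,0],[0,0,0],10],
  ],
)

```text
time: 22.45
tool_pos: [0.5912, -0.0647, 0.105]
tcp_rot: [-1.827, -2.555, 0.0]
wrist_force: [0.3, -1.0, -5.0]
width: 0.239
grip_force: 39.2
```

Emit:
step_arm(
  targets=[
    [[0,0,0],[0,0,-1],10],
    [[0,0,0],[0,0,0],10],
    [[0,0,0],[0,0,0],10],
  ],
)

```text
time: 22.7
tool_pos: [0.5912, -0.0647, 0.106]
tcp_rot: [-1.827, -2.555, 0.0]
wrist_force: [1.4, -0.3, -6.8]
width: 0.24
grip_force: 39.3
```

Emit:
step_arm(
  targets=[
    [[0,0,0],[0,0,-1.3],10],
    [[0,0,0],[0,0,0],10],
    [[0,0,0],[0,0,0],10],
    [[0,0,0],[0,0,0],10],
    [[0,0,0],[0,0,0],10],
  ],
)

```text
time: 23.12
tool_pos: [0.5911, -0.0647, 0.1073]
tcp_rot: [-1.827, -2.555, 0.001]
wrist_force: [1.8, -0.7, -11.1]
width: 0.24
grip_force: 39.5
```

Emit:
step_arm(
  targets=[
    [[0,0,0],[0,0,0],10],
    [[0,0,0],[0,0,0],10],
    [[0,0,0],[0,0,0],10],
    [[0,0,0],[0,0,0],10],
    [[0,0,0],[0,0,0],10],
  ],
)

```text
time: 23.53
tool_pos: [0.5912, -0.0647, 0.1075]
tcp_rot: [-1.827, -2.555, 0.001]
wrist_force: [0.9, 0.4, -10.8]
width: 0.247
grip_force: 39.5
```

Emit:
step_arm(
  targets=[
    [[0,0,0],[0,0,0],10],
    [[0,0,0],[0,0,0],10],
    [[0,0,0],[0,0,0],10],
    [[0,0,0],[0,0,0],10],
    [[0,0,0],[0,0,0],10],
  ],
)

```text
time: 23.95
tool_pos: [0.5912, -0.0647, 0.1076]
tcp_rot: [-1.827, -2.555, 0.0]
wrist_force: [0.8, -0.7, -11.0]
width: 0.239
grip_force: 39.5
```

Emit:
step_arm(
  targets=[
    [[0,0,0],[0,0,1.5],10],
    [[0,0,0],[0,0,1.5],10],
    [[0,0,0],[0,0,1.3],10],
    [[0,0,0],[0,0,1],10],
    [[0,0,0],[0,0,0],10],
  ],
)

```text
time: 24.37
tool_pos: [0.5928, -0.065, 0.1038]
tcp_rot: [1.826, 2.553, 0.002]
wrist_force: [-0.7, 0.7, -1.4]
width: 0.242
grip_force: 40.3
```

Emit:
step_arm(
  targets=[
    [[0,0,0],[0,0,1],10],
    [[0,0,0],[0,0,0],10],
    [[0,0,0],[0,0,0],10],
    [[0,0,0],[0,0,0],10],
  ],
)

```text
time: 24.7
tool_pos: [0.5921, -0.0648, 0.1021]
tcp_rot: [1.827, 2.554, 0.001]
wrist_force: [-0.1, -0.4, -0.7]
width: 0.24
grip_force: 40.4
```

Emit:
step_arm(
  targets=[
    [[0,0,0],[0,0,1],10],
    [[0,0,0],[0,0,0],10],
    [[0,0,0],[0,0,0],10],
  ],
)

```text
time: 24.95
tool_pos: [0.5921, -0.0649, 0.1019]
tcp_rot: [1.827, 2.554, 0.001]
wrist_force: [-2.1, -0.7, 5.3]
width: 0.239
grip_force: 41.4
```

Emit:
step_arm(
  targets=[
    [[0,0,0],[0,0,0],24],
    [[0,0,0],[0,0,0],30],
    [[0,0,0],[0,0,0],40],
    [[0,0,0],[0,0,0],50],
    [[0,0,0],[0,0,0],50],
  ],
)

```text
time: 25.37
tool_pos: [0.5913, -0.0648, 0.1002]
tcp_rot: [-1.828, -2.555, 0.0]
wrist_force: [-0.1, -0.2, -0.7]
width: 0.579
grip_force: 0.0
```

Emit:
step_arm(
  targets=[
    [[0,0,0],[0,0,-10],50],
    [[0,0,0],[0,0,-25],50],
    [[0,0,0],[0,0,-35],50],
    [[0,0,0],[0,0,-35],50],
    [[0,0,0],[0,0,-25],50],
  ],
)

```text
time: 25.78
tool_pos: [0.5924, -0.0649, 0.2344]
tcp_rot: [1.826, 2.553, 0.003]
wrist_force: [0.4, -0.6, 0.4]
width: 0.585
grip_force: 0.0
```

Emit:
step_arm(
  targets=[
    [[0,0,0],[0,-40,-20],50],
    [[0,0,0],[0,-40,0],50],
    [[0,0,0],[0,-20,0],50],
    [[0,0,0],[0,0,0],50],
    [[0,0,0],[0,0,0],50],
  ],
)

```text
time: 26.2
tool_pos: [0.4988, -0.0965, 0.25]
tcp_rot: [1.828, 2.553, 0.001]
wrist_force: [0.4, 0.8, 0.0]
width: 0.582
grip_force: 0.0
```

```bash
python3 - <<'E'
from h import *
b=save("side","s4");s=read_state();print(s["time"],s["tool_pos"],s["wrist_force"])
T=[(.5735,-.0127),(.5913,-.0647)]
print([cylc("side",*t).round(1) for t in T])
for q in("cap_middle","cap_right"):
    for d in cut_out("side",q)[:4]:
        r,c=np.nonzero(d["region"]);print(q,round(d["score"],2),c.mean().round(1),r.mean().round(1),np.round(d["extent"]))
cv2.imwrite("pics/c4.png",cv2.resize(b[150:350,200:400,::-1],None,fx=3,fy=3))
E
```

```text
26.25 [ 0.49967147 -0.0963141   0.24995071] [ 0.04436497 -0.07099929  0.05021035]
[array([289.5, 306.7]), array([275.1, 280.5])]
cap_middle 0.87 385.2 333.5 [375. 316. 396. 353.]
cap_middle 0.8 289.6 306.0 [282. 296. 294. 320.]
cap_middle 0.77 363.0 306.2 [355. 292. 373. 326.]
cap_right 0.65 275.0 279.9 [268. 267. 286. 294.]
```

View pics/c4.png

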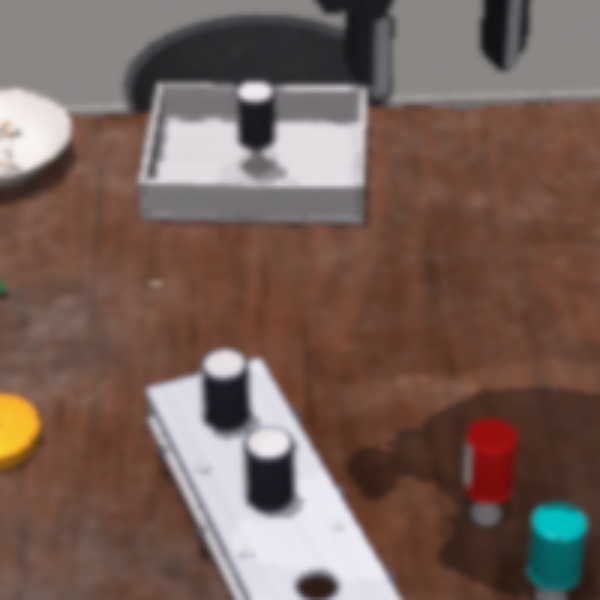

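The bad cap stands in the tray at crop (256,115). The other two are upright and seated at crop (225,390) and (270,470), as before, and the arm is clear.

```bash
python3 -c "
from workcell import *
print(finish_job())"
```

```text
the job is handed in; nothing more can be done
None
```

The job is handed in: the left capacitor came out free and now stands in the steel tray, while the middle and right ones each held a pull of about 11–12 N for over a second and are seated again as before.

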